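# Fit the blank filler module that fills the last gap on the rail

## Task

One gap is left in the full row of modules on the mounting plate, beside the wide controller. Find out by touch which of the three blank filler modules just fills that gap (it goes in freely and leaves only a little play), and press it down by hand, without forcing, until it sits fully home on the rail. Leave the other two blanks standing upright on the bench, and leave the screwdriver, the plug and the multimeter where they lie.

Things in the scene. Friction and masses are not known exactly. Their poses are not given: they have to be found in the camera images.
- plate: fixed steel plate flat on the bench, 290 (x) by 300 (y) by 3 mm; origin under its centre. Two rails along y, 35 mm wide, tops 10.5 mm above the bench: full row at x = +70 mm, second row at x = -70 mm, a 35 mm tall duct between. Full row from +y: end bracket, power supply (54 mm wide), I/O module, gap, controller with display (80 mm), end bracket.
- gap_edge (a point): on the controller's side face, on the rail centre line, at rail-top height (10.5 mm above the bench). Axes as the plate's. The gap lies to +y of it: 23.5, 29.5 or 35.5 mm wide, 2.5 mm more than the blank that fills it. A blank fully home has its centre 29 mm above this point at x = 0. Modules beside the gap: noses 45 mm long (x), tops 74.5 mm above the bench; shoulders 42.5 mm, 90 mm long.
- io_a_face (a point): first of three fixed I/O modules (dark grey, green terminal strips, 90 mm long, 40 to 53 mm wide). Whichever of them stands in the full row bounds the gap; it varies. Point: on the module's side face towards the plate's -y, on the rail centre line at rail-top height. In the full row this face bounds the gap: its distance from gap_edge is the gap's width. Axes as the plate's.
- io_b_face (a point): second I/O module, point and axes as io_a_face. The two modules not in the full row stand far apart in the second row, more than 100 mm from gap_edge.
- io_c_face (a point): third I/O module, point and axes as io_a_face.
- blank_a_mid (a point): first of three loose blank fillers: plain dark grey plastic, 60-120 g, alike but for width (their y): 21, 27 and 33 mm. Which has which is not told: feel it. 90 mm long (x), 70 tall: body to 38 mm, above it a nose 45 mm long (x, centred) over the full width. Starts upright on the bench, 35 mm or more free on either side. Point: its centre, 35 mm above the underside; x long way, y width, z up.
- blank_b_mid (a point): second blank filler, the same but for its width (see blank_a_mid). Underneath, a recess 38 mm long (x) and 6 mm deep straddles the 35 mm rail; the lower long edges are rounded 2.5 mm; it fits either way round (half turn). Point: its centre, 35 mm above the underside; x long way, y width, z up.
- blank_c_mid (a point): third blank filler, the same but for its width (see blank_a_mid). The three can stand in any order on the bench. Point: its centre, 35 mm above the underside; x long way, y width, z up.
- plug: bystander: green terminal plug, 18 x 42 x 16 mm, loose; origin under its centre
- multimeter: bystander: multimeter lying flat, 78 x 155 x 44 mm, loose; origin under its centre
- screwdriver_at (a point): bystander: screwdriver with an orange handle, 190 mm long, lying loose; a point on its axis

How it is judged:
On the way:
1. the blank that fills the gap is pressed fully home on the rail, with the hand still on it (((((distance between io_a_face and gap_edge below 0.045 m and horizontal distance between blank_a and blank_a_mid between 0.015 and 0.018 m) or (distance between io_b_face and gap_edge below 0.045 m and horizontal distance between blank_a and blank_a_mid between 0.009 and 0.012 m) or (distance between io_c_face and gap_edge below 0.045 m and horizontal distance between blank_a and blank_a_mid between 0.012 and 0.015 m)) and x of blank_a_mid in the frame of gap_edge between -0.004 and 0.004 m and y of blank_a_mid in the frame of gap_edge between 0.008 and 0.022 m and z of blank_a_mid in the frame of gap_edge below 0.031 m and angle between blank_a_mid's own z axis and vertical below 0.06 rad and angle between the x axis of blank_a_mid and the x axis of plate, either way round below 0.06 rad and contact force between the fingers and blank_a above 1 N) or (((distance between io_a_face and gap_edge below 0.045 m and horizontal distance between blank_b and blank_b_mid between 0.015 and 0.018 m) or (distance between io_b_face and gap_edge below 0.045 m and horizontal distance between blank_b and blank_b_mid between 0.009 and 0.012 m) or (distance between io_c_face and gap_edge below 0.045 m and horizontal distance between blank_b and blank_b_mid between 0.012 and 0.015 m)) and x of blank_b_mid in the frame of gap_edge between -0.004 and 0.004 m and y of blank_b_mid in the frame of gap_edge between 0.008 and 0.022 m and z of blank_b_mid in the frame of gap_edge below 0.031 m and angle between blank_b_mid's own z axis and vertical below 0.06 rad and angle between the x axis of blank_b_mid and the x axis of plate, either way round below 0.06 rad and contact force between the fingers and blank_b above 1 N) or (((distance between io_a_face and gap_edge below 0.045 m and horizontal distance between blank_c and blank_c_mid between 0.015 and 0.018 m) or (distance between io_b_face and gap_edge below 0.045 m and horizontal distance between blank_c and blank_c_mid between 0.009 and 0.012 m) or (distance between io_c_face and gap_edge below 0.045 m and horizontal distance between blank_c and blank_c_mid between 0.012 and 0.015 m)) and x of blank_c_mid in the frame of gap_edge between -0.004 and 0.004 m and y of blank_c_mid in the frame of gap_edge between 0.008 and 0.022 m and z of blank_c_mid in the frame of gap_edge below 0.031 m and angle between blank_c_mid's own z axis and vertical below 0.06 rad and angle between the x axis of blank_c_mid and the x axis of plate, either way round below 0.06 rad and contact force between the fingers and blank_c above 1 N))), for 0.1 s.
At the end, for the whole second after the job is handed in: the blank 2.5 mm narrower than the gap is in it, at rest, fully home (within 2 mm), centred on the rail within 4 mm, upright and square within 0.06 rad; the others stand upright (0.1 rad) on the bench, not the plate. (A blank's origin lies under its side face: half its width from its centre) (((((distance between io_a_face and gap_edge below 0.045 m and horizontal distance between blank_a and blank_a_mid between 0.015 and 0.018 m) or (distance between io_b_face and gap_edge below 0.045 m and horizontal distance between blank_a and blank_a_mid between 0.009 and 0.012 m) or (distance between io_c_face and gap_edge below 0.045 m and horizontal distance between blank_a and blank_a_mid between 0.012 and 0.015 m)) and x of blank_a_mid in the frame of gap_edge between -0.004 and 0.004 m and y of blank_a_mid in the frame of gap_edge between 0.008 and 0.022 m and z of blank_a_mid in the frame of gap_edge below 0.031 m and angle between blank_a_mid's own z axis and vertical below 0.06 rad and angle between the x axis of blank_a_mid and the x axis of plate, either way round below 0.06 rad and linear speed of blank_a below 0.02 m/s and height (world z) of each of blank_b_mid, blank_c_mid below 0.037 m and angle between each of blank_b_mid, blank_c_mid's own z axis and vertical below 0.1 rad) or (((distance between io_a_face and gap_edge below 0.045 m and horizontal distance between blank_b and blank_b_mid between 0.015 and 0.018 m) or (distance between io_b_face and gap_edge below 0.045 m and horizontal distance between blank_b and blank_b_mid between 0.009 and 0.012 m) or (distance between io_c_face and gap_edge below 0.045 m and horizontal distance between blank_b and blank_b_mid between 0.012 and 0.015 m)) and x of blank_b_mid in the frame of gap_edge between -0.004 and 0.004 m and y of blank_b_mid in the frame of gap_edge between 0.008 and 0.022 m and z of blank_b_mid in the frame of gap_edge below 0.031 m and angle between blank_b_mid's own z axis and vertical below 0.06 rad and angle between the x axis of blank_b_mid and the x axis of plate, either way round below 0.06 rad and linear speed of blank_b below 0.02 m/s and height (world z) of each of blank_a_mid, blank_c_mid below 0.037 m and angle between each of blank_a_mid, blank_c_mid's own z axis and vertical below 0.1 rad) or (((distance between io_a_face and gap_edge below 0.045 m and horizontal distance between blank_c and blank_c_mid between 0.015 and 0.018 m) or (distance between io_b_face and gap_edge below 0.045 m and horizontal distance between blank_c and blank_c_mid between 0.009 and 0.012 m) or (distance between io_c_face and gap_edge below 0.045 m and horizontal distance between blank_c and blank_c_mid between 0.012 and 0.015 m)) and x of blank_c_mid in the frame of gap_edge between -0.004 and 0.004 m and y of blank_c_mid in the frame of gap_edge between 0.008 and 0.022 m and z of blank_c_mid in the frame of gap_edge below 0.031 m and angle between blank_c_mid's own z axis and vertical below 0.06 rad and angle between the x axis of blank_c_mid and the x axis of plate, either way round below 0.06 rad and linear speed of blank_c below 0.02 m/s and height (world z) of each of blank_a_mid, blank_b_mid below 0.037 m and angle between each of blank_a_mid, blank_b_mid's own z axis and vertical below 0.1 rad))); the robot touches nothing.
It fails at once if a blank was forced: pressed on the modules or the plate with more than 60 N (contact force between any of blank_a, blank_b, blank_c and plate above 60 N or contact force between any of blank_a, blank_b, blank_c and io_a above 60 N or contact force between any of blank_a, blank_b, blank_c and io_b above 60 N or contact force between any of blank_a, blank_b, blank_c and io_c above 60 N).
It fails at once if the screwdriver, the plug or the multimeter was moved by more than 30 mm (distance of any of plug, multimeter, screwdriver_at from where it was at the start of the episode above 0.03 m).
It also fails if it takes over 72 s, if anything falls off the work surface, if the arm or the gripper's body presses on something with over 40 N, if the wrist force passes 120 N, or if a joint passes its speed limit or range.

## Robot

A 6-joint arm with a two-finger parallel gripper is mounted at the origin on the work surface. World frame = base frame: x ahead of the robot, y to its left, z up, the work surface at z = 0. Lengths are in m, angles in rad, forces in N, time in s.
With the tool pointing down it reaches from about 0.325 to 0.75 m from the base axis. Payload 7.6 kg.
Tool frame: the origin (TCP) lies midway between the tips of the shut fingers; the grasp point (between the pads) lies 19 mm behind it (robot.tcp_to_grasp is the distance from the TCP to the grasp point, in m); z points along the fingers, y is the line along which they close (so a half turn about z gives the same grasp; the last joint's range is limited). The gripper opens to 85 mm and grips with 20 to 120 N. Pads are 22 mm wide; open, the fingers measure 114 mm over their backs; the gripper's body (76 mm by 85 mm) begins 54 mm behind the grasp point. The pads swing forward as they close: fully open they stand 13 mm farther back than shut.
Start: joints at [1.196, 0.052, 1.401, -0, 1.689, -0.07], TCP at [0.158, 0.501, 0.231] pointing down, gripper open.
Joint ranges: [-2.9, 2.9], [-0.91, 2.17], [0.12, 2.37], [-1.06, 4.2], [0.26, 2.73], [-2.93, 2.93]. Speed limits (rad/s): [2.57, 2.57, 3.01, 3.14, 3.14, 3.14].

## Interface

Orientations are given as a unit quaternion [x, y, z, w].
In Python, from cell import robot gives the robot as it stands.
- The arm moves only by the tool carry_out, never from a script. Its argument "steps" is a list of rows, each an object of numbers: "x", "y", "z": the shift along the tool's x, y, z in m; "twist": the turn about the tool's z in rad. A call has exactly 8 rows; each row is the pose to reach, as a shift and turn from the pose commanded when the call began, along the tool's axes at that moment; what a row does not reach only later rows make up. A row lasts 1/12 s, in which the tool goes at most 41.7 mm and 7.16 degrees, less where a joint would pass 70% of its speed; a pose out of reach is approached as far as the arm can. A call with a gripper value outside its range is refused whole. "jaw" is the opening, from -1 (shut) to 1 (fully open), set as the call begins (left out, the last holds). The fingers move at their own pace and stop on an object; "newtons" is the grip in N (left out, the last holds). Time passes only in rows, so rows that repeat a pose let the fingers close, or fill a call up. It gives the time, the measured TCP pose, the force, the opening and the grip force at its end, in the units of the state.
- robot.get_state(): the state, without advancing time (a new reading comes with each control period).
- robot.capture(name): name is "scene" or "top"; returns (picture, depth): 480x640x3 uint8, red, green, blue; 480x640 float32, m along the optical axis (not along the pixel's ray), 0 where there is no reading.
- robot.camera_params(name): a dict with "K" (3x3 intrinsics, pixels), "k1" (the pictures are not rectified: a ray, as slopes to the right and down, at radius r is drawn at 1 + k1 r^2 times it, then the intrinsics apply), "pose" (4x4, takes a point from camera to world coordinates). Camera axes: x right, y up, looking along -z (the intrinsics and any distortion apply to the point x, -y, -z); pixel columns grow to the right and rows downward; lengths in m; the calibration is good to about 2 mm. A picture is of the moment at which its call begins. camera_params takes no time and is no camera call.
- robot.close_job(): hands the job in; it is judged then, once.
The state is a dict: "t": time; "joint_positions": joint angles; "qd": joint speeds; "effort": joint torques, N m; "eef_pos": TCP position; "ee_rot": TCP orientation; "ft_force": force on the tool from outside, world axes, zero at the start; "ft_torque": the same for the moment, N m; "grip_width": finger opening in m; "finger_force": force on a finger pad.
Only numpy, scipy, OpenCV 4.12 (cv2) and the standard library are available. Lean on these libraries where they do the work, as an engineer would, in place of code of your own. Each camera call takes 0.05 s, during which the arm holds its last target. There are 200 camera calls.

## Working session

There is one attempt and no reset: what is moved stays moved. The work goes in short steps, Python scripts to look and compute and a tool call to move; the robot and the scene stay as the last step left them, time stands still between calls to the robot, and variables do not carry over. Pictures are saved under pics/ and viewed, at most 10 in all, crops included, and the job is handed in when it is done.

Besides the shell and the picture viewer there is one more tool, called after "Request:" as name(argument=value, ...) on one line, values as JSON. carry_out: Moves the arm, as the interface text tells. Its arguments: {"type":"object","properties":{"steps":{"type":"array","items":{"type":"object","properties":{"x":{"type":"number"},"y":{"type":"number"},"z":{"type":"number"},"twist":{"type":"number"}}}},"jaw":{"type":"number"},"newtons":{"type":"number"}},"required":["steps"]}

```bash
mkdir -p pics
cat > h.py <<'E'
import numpy as np,cv2
from cell import robot
def grab(n):
    im,d=robot.capture(n);P=robot.camera_params(n);np.savez(f'{n}.npz',im=im,d=d,K=P['K'],k1=P['k1'],T=P['pose']);return im,d,P
def load(n):
    z=np.load(f'{n}.npz');return z['im'],z['d'],dict(K=z['K'],k1=float(z['k1']),pose=z['T'])
def rays(P,uv):
    uv=np.asarray(uv,float).reshape(-1,1,2);D=np.array([P['k1'],0,0,0.])
    # k1 model
    n=cv2.undistortPoints(uv,np.asarray(P['K'],float),D).reshape(-1,2)
    return np.c_[n[:,0],-n[:,1],-np.ones(len(n))]
def cloud(d,P):
    v,u=np.mgrid[:480,:640];r=rays(P,np.c_[u.ravel(),v.ravel()])*d.ravel()[:,None]
    T=np.asarray(P['pose']);p=r@T[:3,:3].T+T[:3,3];p[d.ravel()==0]=np.nan;return p.reshape(480,640,3)
def onplane(P,uv,z):
    T=np.asarray(P['pose']);r=rays(P,uv)@T[:3,:3].T;return T[:3,3]+r*((z-T[2,3])/r[:,2])[:,None]
E
python3 - <<'E'
from h import *
print(robot.get_state())
for n in('scene','top'):
    im,d,P=grab(n);cv2.imwrite(f'pics/{n}0.png',im[...,::-1]);print(n,P)
E
```

```text
{'t': 0.0, 'joint_positions': array([ 1.19570375e+00,  5.28459516e-02,  1.40171392e+00, -7.39697855e-06,
        1.68857889e+00, -7.02892717e-02]), 'qd': array([-0.00018985, -0.00034398, -0.00090966,  0.00213882, -0.00016699,
       -0.00117102]), 'effort': array([-5.89360152e-04, -3.81665826e+01, -3.60187125e+01, -4.98215775e-05,
        6.16392761e-03, -2.80623972e-06]), 'eef_pos': array([0.15742335, 0.50053743, 0.23047307]), 'ee_rot': array([ 1.51812766e-01,  9.88408967e-01, -7.54773784e-04, -1.67149770e-04]), 'ft_force': array([-0.08942841, -1.00380061,  0.45155928]), 'ft_torque': array([-0.05877843,  0.0388673 ,  0.02242732]), 'finger_force': 0.0, 'grip_width': 0.08557270779339476}
scene {'K': array([[480.52651395,   0.        , 319.72984227],
       [  0.        , 480.52651395, 232.61089721],
       [  0.        ,   0.        ,   1.        ]]), 'k1': -0.049530804511154984, 'pose': array([[-0.89676226, -0.34873352,  0.27240112,  0.83956694],
       [ 0.44234251, -0.68937679,  0.57366605,  0.6983787 ],
       [-0.01226957,  0.63493666,  0.77246676,  0.79129989],
       [ 0.        ,  0.        ,  0.        ,  1.        ]])}
top {'K': array([[482.63470596,   0.        , 326.62334261],
       [  0.        , 482.63470596, 243.88500572],
       [  0.        ,   0.        ,   1.        ]]), 'k1': -0.0240570887494236, 'pose': array([[-0.02942424,  0.99312324, -0.11331568,  0.43729234],
       [-0.99937979, -0.03142314, -0.01589419,  0.13669844],
       [-0.01934562,  0.11277773,  0.9934319 ,  0.9369929 ],
       [ 0.        ,  0.        ,  0.        ,  1.        ]])}
```

View pics/top0.png

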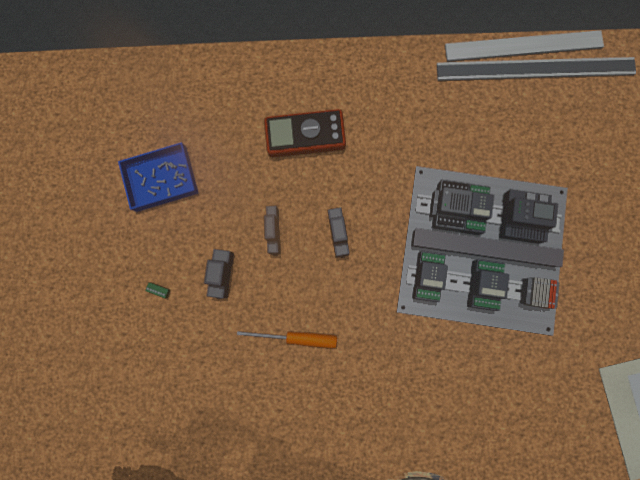

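View pics/scene0.png

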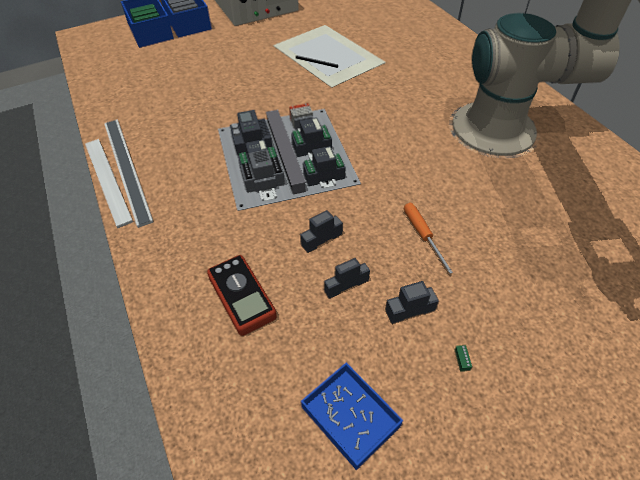

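The top view shows the plate at right (410–565, 170–330), with the gap near (498, 212). The blanks are at (271,230), (338,232) and (218,274). Next I'll take point-cloud measurements.

Run:
```python
from h import *
im,d,P=load('top');C=cloud(d,P)
crop=im[165:340,400:575];cv2.imwrite('pics/crop.png',cv2.resize(crop,None,fx=3.4,fy=3.4,interpolation=cv2.INTER_CUBIC)[...,::-1])
b=C[300:330,360:390,2];print('bench z',np.nanmedian(b),np.nanstd(b))
Z=C[...,2]
for n,(u0,u1,v0,v1) in dict(L=(255,290,195,260),R=(320,358,198,265),W=(195,245,240,305)).items():
    sub=C[v0:v1,u0:u1].reshape(-1,3)
    for lo,hi in((.058,.08),(.028,.048),(.02,.08)):
        s=sub[(sub[:,2]>lo)&(sub[:,2]<hi)]
        if len(s)>5:
            r=cv2.minAreaRect((s[:,:2]*1000).astype(np.float32));print(n,lo,len(s),np.round(np.median(s[:,2]),4),np.round(r[0],1),np.round(r[1],1),round(r[2],1))
# plate holes / corners: plate mask by height
m=((Z>-.002)&(Z<.2)).astype(np.uint8)
hsv=cv2.cvtColor(im,cv2.COLOR_RGB2HSV)
g=((hsv[...,1]<60)&(hsv[...,2]>0)).astype(np.uint8);g[:,:380]=0;g[:,590:]=0;g[:150]=0;g[350:]=0
g=cv2.morphologyEx(g,cv2.MORPH_OPEN,np.ones((3,3)))
c=max(cv2.findContours(g,0,2)[0],key=cv2.contourArea)
r=cv2.minAreaRect(cv2.convexHull(c));bx=cv2.boxPoints(r);print(bx)
ap=cv2.approxPolyDP(cv2.convexHull(c),8,True).reshape(-1,2);print(ap);print(onplane(P,ap,.003))
# high points in full row
np.set_printoptions(linewidth=250)
print((Z[175:250:3,410:570:4]*1000).round().astype(int) if not np.isnan(Z[175:250,410:570]).any() else np.nan_to_num(Z[175:250:3,410:570:4]*1000).round().astype(int))
```

```text
bench z 0.0012154151608347874 0.0016164031141131237
L 0.058 298 0.0707 [572.2 254. ] [45.3 20.6] 0.4
L 0.028 283 0.0388 [572.4 253.7] [90.  20.6] 0.7
L 0.02 632 0.051 [572.4 254. ] [90. 21.] 1.0
R 0.058 365 0.0711 [563.6 129. ] [45.  26.5] 8.1
R 0.028 315 0.039 [563.7 128.9] [89.9 26.7] 8.1
R 0.02 698 0.067 [563.7 128.9] [89.9 26.7] 8.1
W 0.058 476 0.0706 [491.7 356.8] [34.2 44.6] 81.0
W 0.028 487 0.0389 [491.5 356.1] [33.5 90.3] 80.3
W 0.02 1041 0.0436 [491.8 356.7] [34.3 90. ] 81.6
[[395.53348 313.75458]
 [415.72415 165.68967]
 [572.75867 187.10345]
 [552.568   335.16837]]
[[416 166]
 [566 188]
 [552 334]
 [397 312]]
[[ 0.69336663 -0.02983731  0.003     ]
 [ 0.63953234 -0.32239012  0.003     ]
 [ 0.35783493 -0.27183584  0.003     ]
 [ 0.40842933  0.02085812  0.003     ]]
[[-1  4  5  3  3  3  4  4  6  5  4  6  4  3  5  5  4  3  2  1  2  3  1  4  2  2  1  3  1  2  2 -2  2  1  1  1  2 -1  3  4]
 [ 4  2  4  6  5  2  5  5  6  7  5  3  5  4  4  3  5  3  4  6  1  3  3  2  2  0  0  2  1  0  1  3  1  3  3  3 -1  4  1  0]
 [ 3  5  3  2  7  5  4  3 46 51 41  1  3  1  6  1  6  7  3  1  2  6  2
[... 2059 characters left out ...]
 7  9 15 20 28 30 42  3  2  5  5 22 44 41 41 45 45 44 46 46 42 42 44  2  3  8  3  2]
 [ 6 37 33 35 37 34 34 37 37 33 37 37 36 37 34  3  3  4  1  5  6  3  5 28 43 44 42 46 42 44 45 43 48 44 43  4  3  5  6  3]
 [ 2 37 35 37 35 37 39 34 35 36 35 39 36 37 37 36 35 36 37 37  3  6  4  4 13 19 28 31  0 42 46 46 44 45 42  5  4  2  5  0]
 [ 7 36 35 34 37 35 37 36 36 34 35 36 36 35 36 35 36 38 39 37 35 38 37 35 38  4  5  5  5 12 20 27 34 37 45  2  2  4  7  1]
 [ 2 37 36 36 37 36 38 37 36 37 36 38 36 40 37 38 37 38 37 35 36 36 36 37 34 33 35 39 37 36 35  9  4  6  2  5  6  2  1  3]
 [ 0  3  5 12 16 35 36 35 40 39 36 37 34 36 38 34 37 38 38 35 36 37 36 38 36 37 35 35 35 34 36 37 37 38 36 37  3  4  0  1]]
```

View pics/crop.png

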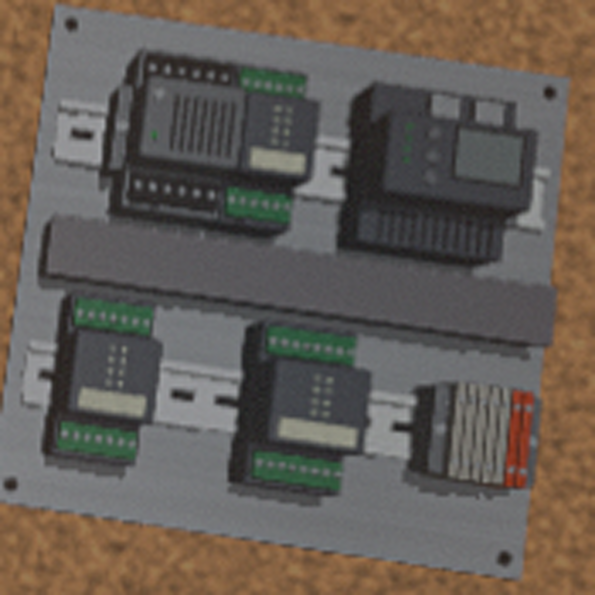

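The crop confirms this. The gap lies between the I/O module's right edge (crop x≈318) and the controller's left edge (≈345–385). Now I'll fit the plate frame and measure the gap.

Run:
```python
from h import *
np.set_printoptions(suppress=True,precision=4,linewidth=160)
im,d,P=load('top');C=cloud(d,P)
# duct: z 30..40 in plate area; ends not clear -> yaw & x
u=C[160:345,390:580].reshape(-1,3);ui=im[160:345,390:580].reshape(-1,3).astype(float)
ok=~np.isnan(u[:,0])
hint=np.array([.5248,-.151]);yaw=-0.0
# rough yaw from duct
m=ok&(u[:,2]>.031)&(u[:,2]<.041)
q=u[m];
v,uu=np.mgrid[160:345,390:580];
mm=np.zeros((480,640),np.uint8);mm[160:345,390:580]=m.reshape(185,190)
mm=cv2.morphologyEx(mm,cv2.MORPH_OPEN,np.ones((3,3)))
n,l,s,_=cv2.connectedComponentsWithStats(mm);k=1+np.argmax(s[1:,4]);q=C[l==k]
r=cv2.minAreaRect((q[:,:2]*1000).astype(np.float32));print('duct',r)
b=cv2.boxPoints(r);e=max((b[1]-b[0],b[2]-b[1]),key=np.linalg.norm);e=e/np.linalg.norm(e);e*=np.sign(e[1]);print('ydir',e,'yaw',np.arctan2(-e[0],e[1]))
yaw=np.arctan2(-e[0],e[1]);ctr=np.array(r[0])/1000
R=np.array([[np.cos(yaw),-np.sin(yaw)],[np.sin(yaw),np.cos(yaw)]])
p=(u[:,:2]-ctr)@R   # plate frame
def hist(mask,ax,lo,hi,st=.002):
    h,ed=np.histogram(p[mask,ax],np.arange(lo,hi,st));print(list(zip((ed[:-1]*1000).round().astype(int),h)))
for z0,z1,nm in((.066,.085,'nose'),(.02,.066,'side')):
    hist(ok&(u[:,2]>z0)&(u[:,2]<z1)&(abs(p[:,0]-.07)<.018),1,-.13,.05)
# rail x edges in gap: bright
f=ok&(u[:,2]<.02)&(ui.mean(1)>0)
for y0,y1 in((-.035,-.02),(.112,.125)):
    for x in np.arange(.045,.096,.002):
        g=f&(p[:,1]>y0)&(p[:,1]<y1)&(abs(p[:,0]-x)<.001);print(round(x,3),g.sum(),ui[g].mean().round() if g.any() else 0,end='; ')
    print()
print(ctr)
for a in (1,):
    pl=ok&(u[:,2]<.012);print('plate y extents',[np.percentile(p[pl,1],c) for c in(0,100)])
```

```text
duct ((525.3235473632812, -151.1906280517578), (281.2821960449219, 33.937156677246094), 79.67644500732422)
ydir [0.1792 0.9838] yaw -0.18017982
[(np.int64(-130), np.int64(0)), (np.int64(-128), np.int64(0)), (np.int64(-126), np.int64(0)), (np.int64(-124), np.int64(0)), (np.int64(-122), np.int64(0)), (np.int64(-120), np.int64(0)), (np.int64(-118), np.int64(0)), (np.int64(-116), np.int64(0)), (np.int64(-114), np.int64(0)), (np.int64(-112), np.int64(0)), (np.int64(-110), np.int64(0)), (np.int64(-108), np.int64(0)), (np.int64(-106), np.int64(1)), (np.int64(-104), np.int64(20)), (np.int64(-102), np.int64(21)), (np.int64(-100), np.int64(20)), (np.int64(-98), np.int64(21)), (np.int64(-96), np.int64(20)), (np.int64(-94), np.int64(23)), (np.int64(-92), np.int64(21)), (np.int64(-90), np.int64(19)), (np.int64(-88), np.int64(25)), (np.int64(-86), np.int64(18)), (np.int64(-84), np.int64(20)), (np.int64(-82), np.int64(22)), (np.int64(-80), np.int64(24)), (np.int64(-78), np.int64(21)), (np.int64(-76), np.int64(23)), (np.int64(-74), np.int64(20)), (np.int64(-72), np.int64(19)), (np.int64(-70), np.int
[... 4582 characters left out ...]
2.0; 0.069 6 38.0; 0.071 6 60.0; 0.073 4 88.0; 0.075 6 108.0; 0.077 5 108.0; 0.079 5 107.0; 0.081 7 104.0; 0.083 7 89.0; 0.085 3 103.0; 0.087 2 142.0; 0.089 8 83.0; 0.091 5 77.0; 0.093 7 94.0; 0.095 6 69.0; 
0.045 6 122.0; 0.047 8 107.0; 0.049 7 110.0; 0.051 6 82.0; 0.053 13 116.0; 0.055 6 135.0; 0.057 6 135.0; 0.059 5 134.0; 0.061 5 150.0; 0.063 9 133.0; 0.065 5 147.0; 0.067 8 110.0; 0.069 8 86.0; 0.071 6 106.0; 0.073 9 120.0; 0.075 6 137.0; 0.077 8 139.0; 0.079 7 144.0; 0.081 6 109.0; 0.083 10 122.0; 0.085 7 132.0; 0.087 6 121.0; 0.089 4 110.0; 0.091 7 124.0; 0.093 7 117.0; 0.095 5 123.0; 
[ 0.5253 -0.1512]
plate y extents [np.float64(-0.20300325251250884), np.float64(0.20181537067662317)]
```

Gap faces in the plate frame are at y ≈ −25 and +10.6, so the gap is about 35.5 mm. That calls for the 33 mm blank, likely the one at (218,274). I'll feel its width with a y-grip, which also centres it, and then regrip it along x.

```bash
cat > go.py <<'E'
import sys
from h import *
from scipy.spatial.transform import Rotation as Ro
def delta(x,y,z,deg):
    s=robot.get_state();R=Ro.from_quat(s['ee_rot']).as_matrix();dl=R.T@(np.array([x,y,z])-s['eef_pos'])
    cur=np.degrees(np.arctan2(R[1,1],R[0,1]));t=-np.radians(((deg-cur)+90)%180-90)
    print('t %.2f cur %s dir %.2f tilt %.4f w %.4f f %s'%(s['t'],s['eef_pos'].round(4),cur,np.hypot(R[0,2],R[1,2]),s['grip_width'],s['ft_force'].round(1)));print('tool delta mm',(dl*1000).round(2),'twist %.4f'%t)
if __name__=='__main__':delta(*map(float,sys.argv[1:]))
E
python3 go.py .4917 .3565 .14 81
python3 - <<'E'
from h import *
np.set_printoptions(suppress=True,precision=4)
im,d,P=load('top');C=cloud(d,P);u=C[160:345,390:580].reshape(-1,3);yaw=-.1802;ctr=np.array([.5253,-.1512])
R=np.array([[np.cos(yaw),-np.sin(yaw)],[np.sin(yaw),np.cos(yaw)]]);p=(u[:,:2]-ctr)@R
def fit(m,n):
    A=np.c_[p[m,0]-.07,u[m,2]-.04,np.ones(m.sum())];c=np.linalg.lstsq(A,p[m,1],rcond=None)[0];print(n,m.sum(),c)
fit((u[:,2]>.015)&(u[:,2]<.068)&(abs(p[:,0]-.07)<.02)&(abs(p[:,1]+.025)<.006),'ctrl face nose')
fit((u[:,2]>.01)&(u[:,2]<.038)&(abs(p[:,0]-.07)<.043)&(abs(p[:,1]+.025)<.006),'ctrl face body')
for x0 in (.055,.065,.075,.085):
    m=(u[:,2]>.066)&(abs(p[:,0]-x0)<.005);a=p[m&(p[:,1]>0)&(p[:,1]<.04),1];print('io edge',x0,np.sort(a)[:4],'ctrl',np.sort(p[m&(p[:,1]<-.01),1])[-4:])
for nm,a,b in(('io',.015,.05),('ctrl',-.1,-.03)):
    m=(u[:,2]>.068)&(u[:,2]<.085)&(p[:,1]>a)&(p[:,1]<b);print(nm,'nose x',np.percentile(p[m,0],[1,99]))
print('gap centre world',ctr+R@np.array([.07,-.0072]))
E
```

```text
t 0.10 cur [0.1574 0.5006 0.2306] dir 72.54 tilt 0.0014 w 0.0854 f [ 0.3 -0.4 -0.5]
tool delta mm [-362.09  -36.98   90.59] twist -0.1477
ctrl face nose 178 [ 0.0107  0.0448 -0.0249]
ctrl face body 191 [ 0.0181 -0.0085 -0.0253]
io edge 0.055 [0.0097 0.0115 0.0126 0.0128] ctrl [-0.0238 -0.0237 -0.0234 -0.0226]
io edge 0.065 [0.0108 0.0113 0.0119 0.0125] ctrl [-0.0237 -0.0235 -0.0233 -0.0233]
io edge 0.075 [0.0109 0.0111 0.0122 0.0123] ctrl [-0.0239 -0.0238 -0.0235 -0.0234]
io edge 0.085 [0.0097 0.0103 0.0122 0.0127] ctrl [-0.0242 -0.024  -0.0237 -0.0235]
io nose x [-0.0896  0.0902]
ctrl nose x [-0.0537  0.0904]
gap centre world [ 0.5929 -0.1708]
```

Request:
carry_out(steps=[{"x": -0.04,"y": -0.004,"z": 0.009,"twist": -0.02},{"x": -0.08,"y": -0.008,"z": 0.02,"twist": -0.04},{"x": -0.12,"y": -0.012,"z": 0.03,"twist": -0.06},{"x": -0.16,"y": -0.016,"z": 0.04,"twist": -0.08},{"x": -0.2,"y": -0.02,"z": 0.05,"twist": -0.1},{"x": -0.24,"y": -0.024,"z": 0.06,"twist": -0.12},{"x": -0.27,"y": -0.028,"z": 0.07,"twist": -0.14},{"x": -0.29,"y": -0.03,"z": 0.08,"twist": -0.148}], jaw=1)

```text
t: 0.77
eef_pos: [0.4276, 0.3831, 0.1502]
ee_rot: [0.079, 0.997, -0.0, -0.0]
ft_force: [-0.9, 1.3, 0.2]
grip_width: 0.0855
finger_force: 0.0
```

```bash
python3 go.py .4917 .3565 .10 81
```

```text
t 0.77 cur [0.4276 0.3831 0.1502] dir 80.93 tilt 0.0010 w 0.0855 f [-0.9  1.3  0.2]
tool delta mm [-67.51 -16.13  50.17] twist -0.0013
```

Request:
carry_out(steps=[{"x": -0.02,"y": -0.006,"z": 0},{"x": -0.045,"y": -0.012,"z": 0.01},{"x": -0.06,"y": -0.016,"z": 0.025},{"x": -0.0675,"y": -0.016,"z": 0.045},{"x": -0.0675,"y": -0.016,"z": 0.07},{"x": -0.0675,"y": -0.016,"z": 0.09},{"x": -0.0675,"y": -0.016,"z": 0.1},{"x": -0.0675,"y": -0.016,"z": 0.105}])

```text
validation failed for argument at $.st...
```

Request:
carry_out(steps=[{},{},{},{},{},{},{},{}], jaw=-1, newtons=20)

```text
validation failed for argument at $.st...
```

Run:
```python
from h import *
im,d,P=grab('top');cv2.imwrite('pics/t1.png',im[...,::-1])
im,d,P=grab('scene');cv2.imwrite('pics/s1.png',im[...,::-1])
s=robot.get_state();print(s['eef_pos'],s['grip_width'],s['finger_force'],s['ft_force'])
```

```text
[0.42673076 0.38270396 0.14837836] 0.08518627995028379 0.0 [-1.51726907 -0.49295005 -0.89254678]
```

Every row needs all four keys, so both calls were refused and nothing moved. I'll resend them.

Request:
carry_out(steps=[{"x": -0.02,"y": -0.006,"z": 0,"twist": 0},{"x": -0.045,"y": -0.012,"z": 0.01,"twist": 0},{"x": -0.06,"y": -0.0155,"z": 0.025,"twist": 0},{"x": -0.0683,"y": -0.0155,"z": 0.045,"twist": 0},{"x": -0.0683,"y": -0.0155,"z": 0.07,"twist": 0},{"x": -0.0683,"y": -0.0155,"z": 0.09,"twist": 0},{"x": -0.0683,"y": -0.0155,"z": 0.1,"twist": 0},{"x": -0.0683,"y": -0.0155,"z": 0.1035,"twist": 0}])

```text
t: 1.53
eef_pos: [0.4886, 0.3592, 0.0458]
ee_rot: [0.078, 0.997, -0.001, -0.002]
ft_force: [-0.8, -0.2, 0.2]
grip_width: 0.0851
finger_force: 0.0
```

Request:
carry_out(steps=[{"x": 0,"y": 0,"z": 0,"twist": 0},{"x": 0,"y": 0,"z": 0,"twist": 0},{"x": 0,"y": 0,"z": 0,"twist": 0},{"x": 0,"y": 0,"z": 0,"twist": 0},{"x": 0,"y": 0,"z": 0,"twist": 0},{"x": 0,"y": 0,"z": 0,"twist": 0},{"x": 0,"y": 0,"z": 0,"twist": 0},{"x": 0,"y": 0,"z": 0,"twist": 0}], jaw=-1, newtons=20)

```text
t: 2.2
eef_pos: [0.4907, 0.3596, 0.0493]
ee_rot: [0.078, 0.997, 0.001, 0.001]
ft_force: [-1.6, -0.9, 6.0]
grip_width: 0.0322
finger_force: 24.0
```

Run:
```python
from h import *
s=robot.get_state();print(s['eef_pos'],s['grip_width'],s['finger_force'],s['ft_force'])
```

```text
[0.49074077 0.35958447 0.04928507] 0.03221533479282066 24.02579851448536 [-1.58841607 -0.9275507   6.02687659]
```

The jaw reads 32.2 mm under load, so this is the 33 mm blank and it fits the 35.5 mm gap. I'll lift it a little so the arm settles, then set it down at a known centre.

Request:
carry_out(steps=[{"x": 0,"y": 0,"z": -0.006,"twist": 0},{"x": 0,"y": 0,"z": -0.012,"twist": 0},{"x": 0,"y": 0,"z": -0.015,"twist": 0},{"x": 0,"y": 0,"z": -0.015,"twist": 0},{"x": 0,"y": 0,"z": -0.015,"twist": 0},{"x": 0,"y": 0,"z": -0.015,"twist": 0},{"x": 0,"y": 0,"z": -0.015,"twist": 0},{"x": 0,"y": 0,"z": -0.015,"twist": 0}])

```text
t: 2.87
eef_pos: [0.4901, 0.3591, 0.0625]
ee_rot: [0.078, 0.997, -0.0, -0.0]
ft_force: [0.2, 0.5, -0.3]
grip_width: 0.0327
finger_force: 23.4
```

```bash
python3 go.py .4917 .3565 .045 81;python3 - <<'E'
from h import *
im,d,P=grab('scene');cv2.imwrite('pics/s2.png',im[230:380,330:500][...,::-1].repeat(3,0).repeat(3,1))
E
```

```text
t 2.87 cur [0.4901 0.3591 0.0625] dir 81.02 tilt 0.0005 w 0.0327 f [ 0.2  0.5 -0.3]
tool delta mm [-2.03 -2.34 17.48] twist 0.0003
```

View pics/s2.png

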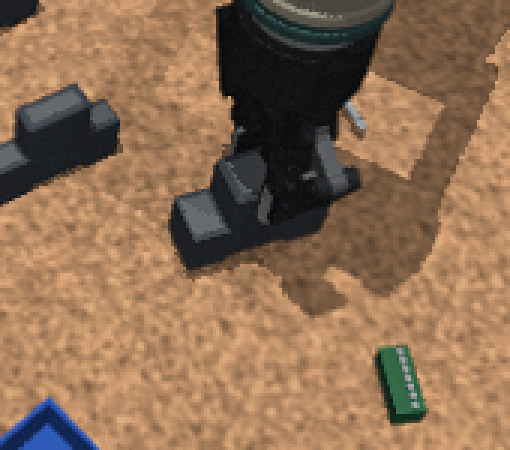

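The blank is held across its width at crop (250,210), and the plug at (400,385) is clear. I'll set it down and release.

Request:
carry_out(steps=[{"x": 0,"y": 0,"z": 0.004,"twist": 0},{"x": 0,"y": 0,"z": 0.008,"twist": 0},{"x": 0,"y": 0,"z": 0.012,"twist": 0},{"x": 0,"y": 0,"z": 0.014,"twist": 0},{"x": 0,"y": 0,"z": 0.014,"twist": 0},{"x": 0,"y": 0,"z": 0.014,"twist": 0},{"x": 0,"y": 0,"z": 0.014,"twist": 0},{"x": 0,"y": 0,"z": 0.014,"twist": 0}])

```text
t: 3.58
eef_pos: [0.4903, 0.3592, 0.0491]
ee_rot: [0.078, 0.997, 0.0, 0.0]
ft_force: [-2.7, -2.0, 6.1]
grip_width: 0.0326
finger_force: 22.6
```

Request:
carry_out(steps=[{"x": 0,"y": 0,"z": 0,"twist": 0},{"x": 0,"y": 0,"z": 0,"twist": 0},{"x": 0,"y": 0,"z": 0,"twist": 0},{"x": 0,"y": 0,"z": 0,"twist": 0},{"x": 0,"y": 0,"z": 0,"twist": 0},{"x": 0,"y": 0,"z": 0,"twist": 0},{"x": 0,"y": 0,"z": 0,"twist": 0},{"x": 0,"y": 0,"z": 0,"twist": 0}], jaw=1)

```text
t: 4.25
eef_pos: [0.4902, 0.3592, 0.0488]
ee_rot: [0.078, 0.997, 0.0, 0.0]
ft_force: [-0.1, 0.9, -0.4]
grip_width: 0.0856
finger_force: 0.0
```

Request:
carry_out(steps=[{"x": 0,"y": 0,"z": -0.01,"twist": 0},{"x": 0,"y": 0,"z": -0.03,"twist": 0},{"x": 0,"y": 0,"z": -0.05,"twist": 0},{"x": 0,"y": 0,"z": -0.06,"twist": 0},{"x": 0,"y": 0,"z": -0.06,"twist": 0.12},{"x": 0,"y": 0,"z": -0.06,"twist": 0.24},{"x": 0,"y": 0,"z": -0.06,"twist": 0.36},{"x": 0,"y": 0,"z": -0.06,"twist": 0.48}])

```text
t: 4.92
eef_pos: [0.4902, 0.3592, 0.1092]
ee_rot: [0.316, 0.949, 0.0, 0.0]
ft_force: [-1.3, -0.6, 0.2]
grip_width: 0.0854
finger_force: 0.0
```

Request:
carry_out(steps=[{"x": 0,"y": 0,"z": 0,"twist": 0.12},{"x": 0,"y": 0,"z": 0,"twist": 0.24},{"x": 0,"y": 0,"z": 0,"twist": 0.36},{"x": 0,"y": 0,"z": 0,"twist": 0.48},{"x": 0,"y": 0,"z": 0,"twist": 0.6},{"x": 0,"y": 0,"z": 0,"twist": 0.72},{"x": 0,"y": 0,"z": 0,"twist": 0.84},{"x": 0,"y": 0,"z": 0,"twist": 0.96}])

```text
t: 5.58
eef_pos: [0.4902, 0.3593, 0.1091]
ee_rot: [0.718, 0.696, 0.0, 0.0]
ft_force: [0.0, 0.7, -0.1]
grip_width: 0.0854
finger_force: 0.0
```

```bash
python3 - <<'E'
from h import *
im,d,P=grab('top');C=cloud(d,P)
sub=C[235:310,190:250].reshape(-1,3)
for lo,hi in((.058,.08),(.028,.048)):
    s=sub[(sub[:,2]>lo)&(sub[:,2]<hi)];print(lo,len(s))
    if len(s)>20: print(cv2.minAreaRect((s[:,:2]*1000).astype(np.float32)))
cv2.imwrite('pics/t3.png',im[200:330,150:290][...,::-1].repeat(4,0).repeat(4,1))
E
python3 go.py .490 .3591 .046 -9
```

```text
0.058 119
((501.599365234375, 342.42340087890625), (34.05164337158203, 17.096914291381836), 28.725902557373047)
0.028 252
((506.3460693359375, 353.99041748046875), (33.04304885864258, 59.82038879394531), 81.60022735595703)
t 5.63 cur [0.4902 0.3592 0.1091] dir -2.24 tilt 0.0003 w 0.0855 f [ 0.5 -0.3  0.5]
tool delta mm [-0.15 -0.24 63.11] twist 0.1180
```

View pics/t3.png

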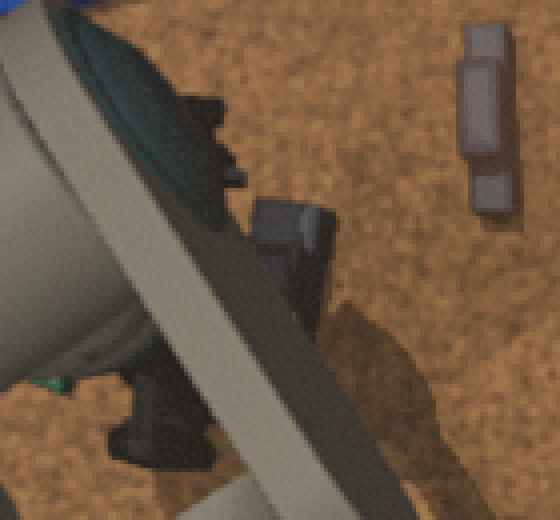

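It stands upright and undisturbed. Now the x-grip on the nose.

Request:
carry_out(steps=[{"x": 0,"y": 0,"z": 0,"twist": 0.118},{"x": 0,"y": 0,"z": 0.02,"twist": 0.118},{"x": 0,"y": 0,"z": 0.04,"twist": 0.118},{"x": 0,"y": 0,"z": 0.055,"twist": 0.118},{"x": 0,"y": 0,"z": 0.064,"twist": 0.118},{"x": 0,"y": 0,"z": 0.064,"twist": 0.118},{"x": 0,"y": 0,"z": 0.064,"twist": 0.118},{"x": 0,"y": 0,"z": 0.064,"twist": 0.118}])

```text
t: 6.3
eef_pos: [0.4909, 0.3597, 0.0463]
ee_rot: [0.756, 0.655, 0.001, 0.0]
ft_force: [-0.3, -0.5, 0.4]
grip_width: 0.0855
finger_force: 0.0
```

Request:
carry_out(steps=[{"x": 0,"y": 0,"z": 0,"twist": 0},{"x": 0,"y": 0,"z": 0,"twist": 0},{"x": 0,"y": 0,"z": 0,"twist": 0},{"x": 0,"y": 0,"z": 0,"twist": 0},{"x": 0,"y": 0,"z": 0,"twist": 0},{"x": 0,"y": 0,"z": 0,"twist": 0},{"x": 0,"y": 0,"z": 0,"twist": 0},{"x": 0,"y": 0,"z": 0,"twist": 0}], jaw=-1, newtons=60)

```text
t: 6.97
eef_pos: [0.4906, 0.3595, 0.0457]
ee_rot: [0.756, 0.654, 0.001, 0.0]
ft_force: [0.2, -0.5, 5.3]
grip_width: 0.0436
finger_force: 63.1
```

Request:
carry_out(steps=[{"x": 0,"y": 0,"z": -0.01,"twist": 0},{"x": 0,"y": 0,"z": -0.03,"twist": 0},{"x": 0,"y": 0,"z": -0.05,"twist": 0},{"x": 0,"y": 0,"z": -0.07,"twist": 0},{"x": 0,"y": 0,"z": -0.085,"twist": 0},{"x": 0,"y": 0,"z": -0.1,"twist": 0},{"x": 0,"y": 0,"z": -0.1,"twist": 0},{"x": 0,"y": 0,"z": -0.1,"twist": 0}])

```text
t: 7.63
eef_pos: [0.4903, 0.3593, 0.1452]
ee_rot: [0.756, 0.654, 0.0, 0.0]
ft_force: [-0.1, -0.4, -1.1]
grip_width: 0.044
finger_force: 62.6
```

```bash
python3 go.py .593 -.171 .145 -10.1
```

```text
t 7.63 cur [0.4903 0.3593 0.1452] dir -8.25 tilt 0.0010 w 0.0440 f [-0.1 -0.4 -1.1]
tool delta mm [-5.1006e+02  1.7772e+02  3.0000e-02] twist 0.0323
```

Request:
carry_out(steps=[{"x": -0.015,"y": 0.005,"z": 0,"twist": 0},{"x": -0.045,"y": 0.016,"z": 0,"twist": 0.004},{"x": -0.08,"y": 0.028,"z": 0,"twist": 0.008},{"x": -0.115,"y": 0.04,"z": 0,"twist": 0.012},{"x": -0.15,"y": 0.052,"z": 0,"twist": 0.016},{"x": -0.185,"y": 0.064,"z": 0,"twist": 0.02},{"x": -0.22,"y": 0.077,"z": 0,"twist": 0.024},{"x": -0.255,"y": 0.089,"z": 0,"twist": 0.028}])

```text
t: 8.3
eef_pos: [0.5408, 0.0915, 0.1431]
ee_rot: [0.765, 0.644, -0.001, -0.001]
ft_force: [0.9, -0.4, -1.1]
grip_width: 0.0441
finger_force: 62.6
```

Request:
carry_out(steps=[{"x": -0.035,"y": 0.012,"z": 0,"twist": 0},{"x": -0.07,"y": 0.024,"z": 0,"twist": 0.004},{"x": -0.105,"y": 0.037,"z": 0,"twist": 0.004},{"x": -0.14,"y": 0.049,"z": 0,"twist": 0.004},{"x": -0.175,"y": 0.061,"z": 0,"twist": 0.004},{"x": -0.21,"y": 0.073,"z": 0,"twist": 0.004},{"x": -0.235,"y": 0.082,"z": 0,"twist": 0.004},{"x": -0.255,"y": 0.0887,"z": 0,"twist": 0.004}])

```text
t: 8.97
eef_pos: [0.5841, -0.1754, 0.1427]
ee_rot: [0.767, 0.641, -0.001, -0.001]
ft_force: [-0.0, 0.8, -0.6]
grip_width: 0.0439
finger_force: 62.6
```

Request:
carry_out(steps=[{"x": 0,"y": 0,"z": 0,"twist": 0},{"x": 0,"y": 0,"z": 0,"twist": 0},{"x": 0,"y": 0,"z": 0,"twist": 0},{"x": 0,"y": 0,"z": 0,"twist": 0},{"x": 0,"y": 0,"z": 0,"twist": 0},{"x": 0,"y": 0,"z": 0,"twist": 0},{"x": 0,"y": 0,"z": 0,"twist": 0},{"x": 0,"y": 0,"z": 0,"twist": 0}])

```text
t: 9.63
eef_pos: [0.5855, -0.172, 0.1449]
ee_rot: [0.766, 0.642, 0.0, 0.0]
ft_force: [0.5, 0.1, -0.6]
grip_width: 0.0439
finger_force: 62.6
```

```bash
python3 go.py .593 -.171 .12 -10.1
python3 - <<'E'
from h import *
im,d,P=grab('scene');cv2.imwrite('pics/s4.png',im[80:230,180:380][...,::-1].repeat(4,0).repeat(4,1))
C=cloud(d,P);Z=C[...,2]
yaw=-.177;ctr=np.array([.5253,-.1512]);R=np.array([[np.cos(yaw),-np.sin(yaw)],[np.sin(yaw),np.cos(yaw)]])
p=(C[...,:2]-ctr)@R
# side faces facing +y of controller, and plate-frame position of held blank's +y face
def face(m,n):
    a=np.median(p[m][:,1]) if m.any() else 0;k=m&(abs(p[...,1]-a)<.004);A=np.c_[p[k][:,0]-.07,np.ones(k.sum())];print(n,k.sum(),'slope,y',np.linalg.lstsq(A,p[k][:,1],rcond=None)[0],'x',np.percentile(p[k][:,0],[2,98]))
face((Z>.11)&(Z<.132)&(p[...,0]>.02)&(p[...,0]<.12)&(abs(p[...,1])<.04),'blank body')
z0,dd,P0=load('scene');C0=cloud(dd,P0);p=(C0[...,:2]-ctr)@R;Z=C0[...,2]
face((Z>.048)&(Z<.07)&(abs(p[...,0]-.07)<.02)&(abs(p[...,1]+.025)<.006),'ctrl')
m=(Z>.070)&(Z<.08)&(abs(p[...,0]-.07)<.02);print('io edge',np.sort(p[m&(p[...,1]>-.01)&(p[...,1]<.04)][:,1])[:6])
m=(Z>.068)&(Z<.08)&(p[...,1]>-.09)&(p[...,1]<-.04)&(p[...,0]>0);print('ctrl nose x',np.percentile(p[m][:,0],[2,98]))
E
```

```text
t 9.63 cur [ 0.5855 -0.172   0.1449] dir -10.05 tilt 0.0002 w 0.0439 f [ 0.5  0.1 -0.6]
tool delta mm [ 2.25  7.21 24.91] twist 0.0009
blank body 298 slope,y [0.02000713 0.0055306 ] x [0.02217373 0.10727689]
ctrl 123 slope,y [-0.02910629 -0.02437583] x [0.05183562 0.08864826]
io edge [0.01120289 0.01167792 0.0130531  0.01387549 0.01403943 0.01407822]Traceback (most recent call last):
  File "<stdin>", line 13, in <module>
    return _quantile_unchecked(
        a, q, axis, out, overwrite_input, method, keepdims, weights)
    return _ureduce(a,
                    func=_quantile_ureduce_func,
    ...<5 lines>...
                    overwrite_input=overwrite_input,
                    method=method)
    r = func(a, **kwargs)
    result = _quantile(arr,
                       quantiles=q,
    ...<2 lines>...
                       out=out,
                       weights=wgt)
    slices_having_nans = np.isnan(arr[-1, ...])
                                  ~~~^^^^^^^^^
IndexError: index -1 is out of bounds for axis 0 with size 0
```

View pics/s4.png

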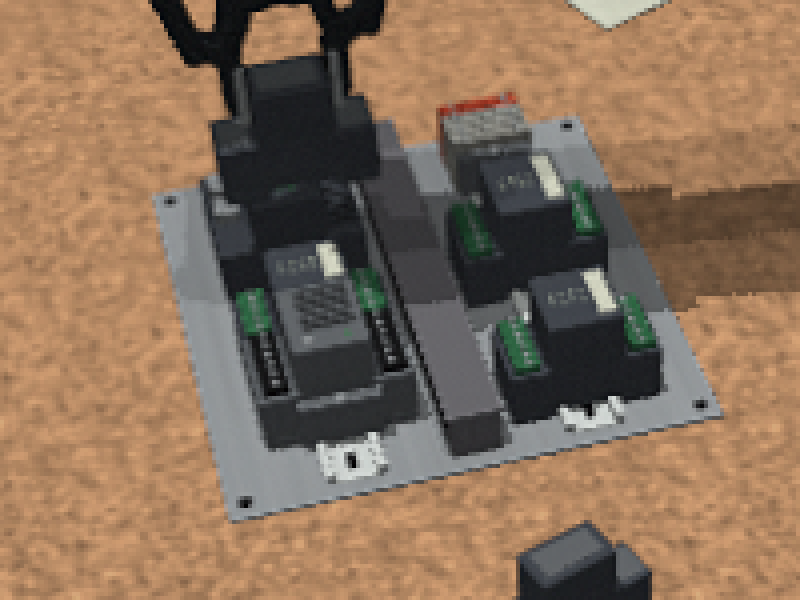

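The blank hangs just above the gap, slightly toward −x and −y. I'll shift it and come closer, then measure the blank against the modules from the scene camera so calibration errors cancel.

Request:
carry_out(steps=[{"x": 0.001,"y": 0.002,"z": 0.002,"twist": 0},{"x": 0.002,"y": 0.004,"z": 0.005,"twist": 0},{"x": 0.0035,"y": 0.0063,"z": 0.01,"twist": 0},{"x": 0.0035,"y": 0.0063,"z": 0.014,"twist": 0},{"x": 0.0035,"y": 0.0063,"z": 0.016,"twist": 0},{"x": 0.0035,"y": 0.0063,"z": 0.016,"twist": 0},{"x": 0.0035,"y": 0.0063,"z": 0.016,"twist": 0},{"x": 0.0035,"y": 0.0063,"z": 0.016,"twist": 0}])

```text
t: 10.35
eef_pos: [0.5923, -0.1701, 0.129]
ee_rot: [0.767, 0.642, 0.0, 0.0]
ft_force: [0.6, -0.2, -0.7]
grip_width: 0.0441
finger_force: 62.6
```

```bash
cat > rel.py <<'E'
from h import *
import sys
np.set_printoptions(suppress=True,precision=4)
yaw=-.177;ctr=np.array([.5253,-.1512]);R=np.array([[np.cos(yaw),-np.sin(yaw)],[np.sin(yaw),np.cos(yaw)]])
s=robot.get_state();print('tcp plate',(s['eef_pos'][:2]-ctr)@R,s['eef_pos'][2])
Z0=np.load('scene0.npz') if 0 else None
ims,ds=[],[]
for i in range(6):
    im,d,P=robot.capture('scene')+(None,);ds.append(d)
P=robot.camera_params('scene');ds=np.array(ds);ds[ds==0]=np.nan;d=np.nan_to_num(np.nanmedian(ds,0));C=cloud(d,P);p=(C[...,:2]-ctr)@R;Z=C[...,2]
cv2.imwrite('pics/r%d.png'%int(s['t']*100),im[80:230,180:380][...,::-1].repeat(4,0).repeat(4,1))
b=float(sys.argv[1])  # blank underside height
def face(m,n):
    a=np.median(p[m][:,1]);k=m&(abs(p[...,1]-a)<.005);A=np.c_[p[k][:,0]-.07,Z[k]-np.mean(Z[k]),np.ones(k.sum())];print(n,k.sum(),'slopex,slopez,y',np.linalg.lstsq(A,p[k][:,1],rcond=None)[0],'x ends',np.percentile(p[k][:,0],[0.5,2,98,99.5]))
face((Z>b+.008)&(Z<b+.034)&(p[...,0]>.015)&(p[...,0]<.125)&(abs(p[...,1]-.009)<.01),'blank +y face')
face((Z>b+.008)&(Z<b+.034)&(p[...,0]>.015)&(p[...,0]<.125)&(abs(p[...,1]-.009)<.01)&(Z>b+.015),'blank +y face hi')
# power supply +y face lower body as x reference, ctrl face from first picture
m=(Z>.015)&(Z<.035)&(p[...,0]>.0)&(p[...,0]<.14)&(p[...,1]>.09)&(p[...,1]<.13);
if m.any():face(m,'psu/bracket +y face')
im,d,P0=load('scene');C=cloud(d,P0);p=(C[...,:2]-ctr)@R;Z=C[...,2]
face((Z>.046)&(Z<.07)&(abs(p[...,0]-.07)<.024)&(abs(p[...,1]+.025)<.008),'ctrl nose')
m=(Z>.015)&(Z<.038)&(p[...,0]>.0)&(p[...,0]<.14)&(p[...,1]>.02)&(p[...,1]<.13);face(m,'psu body')
m=(Z>.070)&(Z<.08)&(abs(p[...,0]-.07)<.018);print('io top edge',np.sort(p[m&(p[...,1]>-.01)&(p[...,1]<.04)][:,1])[:12])
m=(Z>.068)&(Z<.082)&(p[...,1]>.02)&(p[...,1]<.10)&(p[...,0]>.03)&(p[...,0]<.12);print('io/psu nose top x',np.percentile(p[m][:,0],[1,3,97,99]))
E
python3 rel.py .085
```

```text
tcp plate [ 0.0693 -0.0068] 0.12898137261415282
blank +y face 351 slopex,slopez,y [0.0145 0.0328 0.0076] x ends [0.0274 0.0286 0.1133 0.1146]
blank +y face hi 257 slopex,slopez,y [0.0177 0.0473 0.0076] x ends [0.0274 0.0286 0.1135 0.1148]
psu/bracket +y face 142 slopex,slopez,y [ 0.0067 -0.0068  0.1144] x ends [0.0179 0.0186 0.0962 0.0969]
ctrl nose 146 slopex,slopez,y [-0.0151 -0.0626 -0.0244] x ends [0.0514 0.0519 0.0933 0.0937]
psu body 158 slopex,slopez,y [ 0.003  -0.0154  0.1066] x ends [0.0004 0.0025 0.1176 0.1181]
io top edge [0.0112 0.0117 0.0131 0.0139 0.014  0.0141 0.0146 0.0147 0.0147 0.015
 0.0151 0.0154]
io/psu nose top x [0.0516 0.0524 0.0948 0.0954]
```

Request:
carry_out(steps=[{"x": 0.001,"y": 0.001,"z": 0.001,"twist": 0},{"x": 0.001,"y": 0.001,"z": 0.003,"twist": 0},{"x": 0.001,"y": 0.001,"z": 0.005,"twist": 0},{"x": 0.001,"y": 0.001,"z": 0.007,"twist": 0},{"x": 0.001,"y": 0.001,"z": 0.009,"twist": 0},{"x": 0.001,"y": 0.001,"z": 0.01,"twist": 0},{"x": 0.001,"y": 0.001,"z": 0.011,"twist": 0},{"x": 0.001,"y": 0.001,"z": 0.011,"twist": 0}])

```text
t: 11.32
eef_pos: [0.5934, -0.1691, 0.1175]
ee_rot: [0.767, 0.642, -0.0, -0.0]
ft_force: [0.2, 0.2, -1.0]
grip_width: 0.0443
finger_force: 62.6
```

Request:
carry_out(steps=[{"x": 0,"y": 0,"z": 0.001,"twist": 0},{"x": 0,"y": 0,"z": 0.002,"twist": 0},{"x": 0,"y": 0,"z": 0.003,"twist": 0},{"x": 0,"y": 0,"z": 0.004,"twist": 0},{"x": 0,"y": 0,"z": 0.004,"twist": 0},{"x": 0,"y": 0,"z": 0.004,"twist": 0},{"x": 0,"y": 0,"z": 0.004,"twist": 0},{"x": 0,"y": 0,"z": 0.004,"twist": 0}])

```text
t: 11.98
eef_pos: [0.5935, -0.1689, 0.1136]
ee_rot: [0.766, 0.642, 0.0, -0.0]
ft_force: [0.9, 3.1, -0.4]
grip_width: 0.0439
finger_force: 62.5
```

A light push toward +y suggests the blank is brushing the controller. I'll nudge it +y and continue down.

Request:
carry_out(steps=[{"x": 0.0008,"y": 0,"z": 0,"twist": 0},{"x": 0.0008,"y": 0,"z": 0.001,"twist": 0},{"x": 0.0008,"y": 0,"z": 0.002,"twist": 0},{"x": 0.0008,"y": 0,"z": 0.003,"twist": 0},{"x": 0.0008,"y": 0,"z": 0.004,"twist": 0},{"x": 0.0008,"y": 0,"z": 0.004,"twist": 0},{"x": 0.0008,"y": 0,"z": 0.004,"twist": 0},{"x": 0.0008,"y": 0,"z": 0.004,"twist": 0}])

```text
t: 12.65
eef_pos: [0.5935, -0.1686, 0.1097]
ee_rot: [0.767, 0.642, -0.0, -0.0]
ft_force: [-0.3, 0.3, -1.9]
grip_width: 0.0438
finger_force: 62.5
```

Request:
carry_out(steps=[{"x": 0,"y": 0,"z": 0.003,"twist": 0},{"x": 0,"y": 0,"z": 0.006,"twist": 0},{"x": 0,"y": 0,"z": 0.009,"twist": 0},{"x": 0,"y": 0,"z": 0.012,"twist": 0},{"x": 0,"y": 0,"z": 0.014,"twist": 0},{"x": 0,"y": 0,"z": 0.015,"twist": 0},{"x": 0,"y": 0,"z": 0.015,"twist": 0},{"x": 0,"y": 0,"z": 0.015,"twist": 0}])

```text
t: 13.32
eef_pos: [0.5936, -0.1684, 0.0948]
ee_rot: [0.767, 0.642, 0.0, -0.0]
ft_force: [-0.4, 0.0, -1.0]
grip_width: 0.044
finger_force: 62.5
```

Request:
carry_out(steps=[{"x": 0,"y": 0,"z": 0.005,"twist": 0},{"x": 0,"y": 0,"z": 0.011,"twist": 0},{"x": 0,"y": 0,"z": 0.017,"twist": 0},{"x": 0,"y": 0,"z": 0.023,"twist": 0},{"x": 0,"y": 0,"z": 0.028,"twist": 0},{"x": 0,"y": 0,"z": 0.032,"twist": 0},{"x": 0,"y": 0,"z": 0.034,"twist": 0},{"x": 0,"y": 0,"z": 0.034,"twist": 0}])

```text
t: 13.98
eef_pos: [0.5933, -0.1683, 0.06]
ee_rot: [0.767, 0.642, -0.0, -0.001]
ft_force: [-0.1, 0.6, -1.1]
grip_width: 0.0436
finger_force: 62.5
```

Request:
carry_out(steps=[{"x": 0,"y": 0,"z": 0.001,"twist": 0},{"x": 0,"y": 0,"z": 0.002,"twist": 0},{"x": 0,"y": 0,"z": 0.003,"twist": 0},{"x": 0,"y": 0,"z": 0.004,"twist": 0},{"x": 0,"y": 0,"z": 0.005,"twist": 0},{"x": 0,"y": 0,"z": 0.006,"twist": 0},{"x": 0,"y": 0,"z": 0.006,"twist": 0},{"x": 0,"y": 0,"z": 0.006,"twist": 0}])

```text
t: 14.65
eef_pos: [0.5935, -0.1684, 0.0547]
ee_rot: [0.767, 0.642, -0.0, -0.0]
ft_force: [-0.9, 0.1, -0.4]
grip_width: 0.0442
finger_force: 62.5
```

Request:
carry_out(steps=[{"x": 0,"y": 0,"z": 0.001,"twist": 0},{"x": 0,"y": 0,"z": 0.002,"twist": 0},{"x": 0,"y": 0,"z": 0.003,"twist": 0},{"x": 0,"y": 0,"z": 0.003,"twist": 0},{"x": 0,"y": 0,"z": 0.003,"twist": 0},{"x": 0,"y": 0,"z": 0.003,"twist": 0},{"x": 0,"y": 0,"z": 0.003,"twist": 0},{"x": 0,"y": 0,"z": 0.003,"twist": 0}])

```text
t: 15.32
eef_pos: [0.5936, -0.1684, 0.0519]
ee_rot: [0.767, 0.642, 0.0, 0.0]
ft_force: [-0.2, 0.2, -0.4]
grip_width: 0.044
finger_force: 62.5
```

Request:
carry_out(steps=[{"x": 0,"y": 0,"z": 0.001,"twist": 0},{"x": 0,"y": 0,"z": 0.002,"twist": 0},{"x": 0,"y": 0,"z": 0.003,"twist": 0},{"x": 0,"y": 0,"z": 0.003,"twist": 0},{"x": 0,"y": 0,"z": 0.003,"twist": 0},{"x": 0,"y": 0,"z": 0.003,"twist": 0},{"x": 0,"y": 0,"z": 0.003,"twist": 0},{"x": 0,"y": 0,"z": 0.003,"twist": 0}])

```text
t: 15.98
eef_pos: [0.5938, -0.1685, 0.0502]
ee_rot: [0.767, 0.642, 0.0, 0.0]
ft_force: [-4.0, 1.0, 7.3]
grip_width: 0.0441
finger_force: 63.4
```

Contact at TCP z ≈ 0.050 matches the expected home height. I'll press a little more to confirm.

Request:
carry_out(steps=[{"x": 0,"y": 0,"z": 0.001,"twist": 0},{"x": 0,"y": 0,"z": 0.002,"twist": 0},{"x": 0,"y": 0,"z": 0.003,"twist": 0},{"x": 0,"y": 0,"z": 0.004,"twist": 0},{"x": 0,"y": 0,"z": 0.004,"twist": 0},{"x": 0,"y": 0,"z": 0.004,"twist": 0},{"x": 0,"y": 0,"z": 0.004,"twist": 0},{"x": 0,"y": 0,"z": 0.004,"twist": 0}])

```text
t: 16.65
eef_pos: [0.594, -0.1686, 0.0501]
ee_rot: [0.766, 0.642, 0.0, 0.001]
ft_force: [-15.2, 4.7, 28.8]
grip_width: 0.0437
finger_force: 66.0
```

Run:
```python
from h import *
ds=[]
for i in range(4):
    im,d=robot.capture('scene');ds.append(d)
P=robot.camera_params('scene');C=cloud(np.median(ds,0),P)
yaw=-.177;ctr=np.array([.5253,-.1512]);R=np.array([[np.cos(yaw),-np.sin(yaw)],[np.sin(yaw),np.cos(yaw)]])
p=(C[...,:2]-ctr)@R;Z=C[...,2]
def top(y0,y1,x0,x1,lo,hi,n):
    m=(p[...,1]>y0)&(p[...,1]<y1)&(p[...,0]>x0)&(p[...,0]<x1)&(Z>lo)&(Z<hi);print(n,m.sum(),np.median(Z[m]).round(4) if m.any() else None)
top(-.018,.004,.055,.088,.06,.09,'blank top');top(.016,.045,.055,.088,.06,.09,'io top')
top(-.02,.006,.093,.113,.02,.06,'blank shoulder +x');top(-.02,.006,.028,.046,.02,.06,'blank shoulder -x');top(-.09,-.03,.028,.046,.02,.06,'ctrl shoulder')
cv2.imwrite('pics/s5.png',im[80:230,180:380][...,::-1].repeat(4,0).repeat(4,1))
print(robot.get_state()['eef_pos'],robot.get_state()['ft_force'])
```

```text
blank top 88 0.0769
io top 121 0.0735
blank shoulder +x 52 0.0447
blank shoulder -x 48 0.0447
ctrl shoulder 16 0.0444
[ 0.59399651 -0.16858196  0.05010744] [-15.03246895   4.89219374  28.78821801]
```

View pics/s5.png

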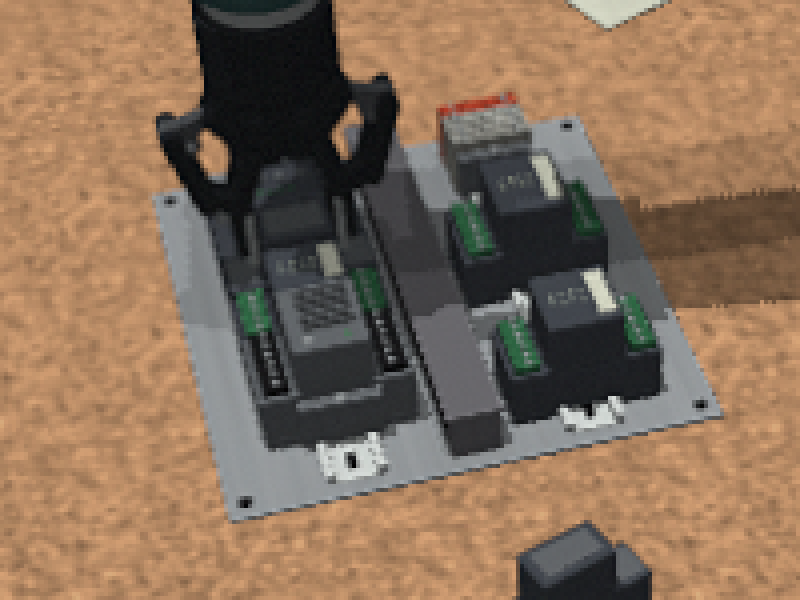

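The blank sits flush: its shoulders measure 44.7 mm against the controller's 44.4 mm, with a hard stop at 29 N. It is home, so I'll relax, release and withdraw.

Request:
carry_out(steps=[{"x": 0,"y": 0,"z": -0.001,"twist": 0},{"x": 0,"y": 0,"z": -0.002,"twist": 0},{"x": 0,"y": 0,"z": -0.003,"twist": 0},{"x": 0,"y": 0,"z": -0.004,"twist": 0},{"x": 0,"y": 0,"z": -0.004,"twist": 0},{"x": 0,"y": 0,"z": -0.004,"twist": 0},{"x": 0,"y": 0,"z": -0.004,"twist": 0},{"x": 0,"y": 0,"z": -0.004,"twist": 0}])

```text
t: 17.52
eef_pos: [0.594, -0.1686, 0.0502]
ee_rot: [0.767, 0.642, 0.0, 0.001]
ft_force: [-3.5, 0.3, 8.5]
grip_width: 0.0441
finger_force: 63.6
```

Request:
carry_out(steps=[{"x": 0,"y": 0,"z": 0,"twist": 0},{"x": 0,"y": 0,"z": 0,"twist": 0},{"x": 0,"y": 0,"z": 0,"twist": 0},{"x": 0,"y": 0,"z": 0,"twist": 0},{"x": 0,"y": 0,"z": 0,"twist": 0},{"x": 0,"y": 0,"z": 0,"twist": 0},{"x": 0,"y": 0,"z": 0,"twist": 0},{"x": 0,"y": 0,"z": 0,"twist": 0}], jaw=0.7)

```text
t: 18.18
eef_pos: [0.5936, -0.1684, 0.0487]
ee_rot: [0.767, 0.642, 0.0, -0.0]
ft_force: [0.6, 0.2, -0.2]
grip_width: 0.0723
finger_force: 0.0
```

Request:
carry_out(steps=[{"x": 0,"y": 0,"z": -0.005,"twist": 0},{"x": 0,"y": 0,"z": -0.02,"twist": 0},{"x": 0,"y": 0,"z": -0.04,"twist": 0},{"x": 0,"y": 0,"z": -0.07,"twist": 0},{"x": 0,"y": 0,"z": -0.1,"twist": 0},{"x": 0,"y": 0,"z": -0.13,"twist": 0},{"x": 0,"y": 0,"z": -0.15,"twist": 0},{"x": 0,"y": 0,"z": -0.15,"twist": 0}])

```text
t: 18.85
eef_pos: [0.5954, -0.169, 0.2057]
ee_rot: [0.767, 0.642, 0.003, 0.004]
ft_force: [0.1, 0.4, 1.0]
grip_width: 0.0724
finger_force: 0.0
```

Request:
carry_out(steps=[{"x": 0.02,"y": 0,"z": -0.01,"twist": 0},{"x": 0.05,"y": 0,"z": -0.02,"twist": 0},{"x": 0.09,"y": -0.01,"z": -0.03,"twist": 0},{"x": 0.13,"y": -0.03,"z": -0.04,"twist": 0},{"x": 0.17,"y": -0.06,"z": -0.04,"twist": 0},{"x": 0.2,"y": -0.09,"z": -0.04,"twist": 0},{"x": 0.22,"y": -0.11,"z": -0.04,"twist": 0},{"x": 0.22,"y": -0.11,"z": -0.04,"twist": 0}])

```text
t: 19.52
eef_pos: [0.5207, 0.0725, 0.2388]
ee_rot: [0.765, 0.644, 0.0, -0.001]
ft_force: [-0.2, -0.5, 0.6]
grip_width: 0.0723
finger_force: 0.0
```

Run:
```python
from h import *
im,d,P=grab('top');C=cloud(d,P)
cv2.imwrite('pics/t6.png',im[150:350,250:590][...,::-1].repeat(2,0).repeat(2,1))
yaw=-.177;ctr=np.array([.5253,-.1512]);R=np.array([[np.cos(yaw),-np.sin(yaw)],[np.sin(yaw),np.cos(yaw)]])
p=(C[...,:2]-ctr)@R;Z=C[...,2]
def top(y0,y1,x0,x1,lo,hi,n):
    m=(p[...,1]>y0)&(p[...,1]<y1)&(p[...,0]>x0)&(p[...,0]<x1)&(Z>lo)&(Z<hi);print(n,m.sum(),np.median(Z[m]).round(4) if m.any() else None, np.percentile(p[m],[1,99],axis=0).round(4) if m.any() else '')
top(-.018,.004,.03,.11,.06,.09,'blank top');top(.016,.045,.055,.088,.06,.09,'io top');top(-.09,-.03,.055,.088,.06,.09,'ctrl top')
top(-.02,.004,.093,.13,.02,.06,'sh+x');top(-.02,.004,.01,.046,.038,.06,'sh-x')
print(robot.get_state()['eef_pos'])
```

```text
blank top 305 0.0756 [[ 0.0474 -0.0178]
 [ 0.0894  0.0038]]
io top 0 None 
ctrl top 597 0.0761 [[ 0.0553 -0.0894]
 [ 0.0877 -0.0307]]
sh+x 87 0.0436 [[ 0.0986 -0.0199]
 [ 0.1134  0.0022]]
sh-x 69 0.0438 [[ 0.0138 -0.0196]
 [ 0.0455 -0.0082]]
[0.52221427 0.07019445 0.23891907]
```

View pics/t6.png

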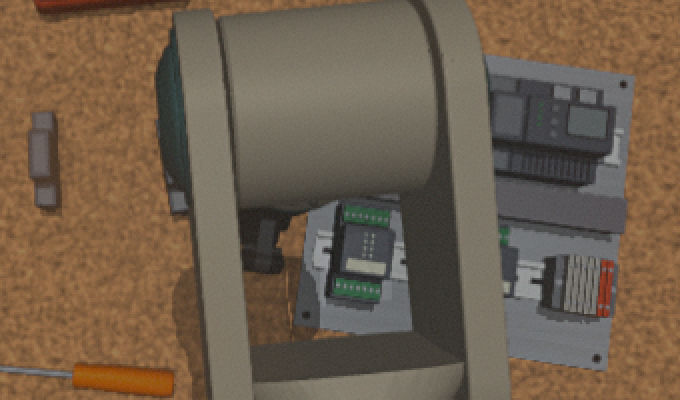

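The blank's top (75.6 mm) is level with the controller's (76.1 mm), the remaining blanks are undisturbed and the hand is clear. I'll hand in.

```bash
python3 -c "
from cell import robot
print(robot.close_job())"
```

```text
the job is handed in; nothing more can be done
None
```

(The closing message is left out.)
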